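Knock the chrome spring pin home in the brake block holder

ROBOT

A 6-joint arm with a two-finger parallel gripper is mounted at the origin on the work surface. World frame = base frame: x ahead of the robot, y to its left, z up, the work surface at z = 0. Lengths are in m, angles in rad, forces in N, time in s.
With the tool pointing down it reaches from about 0.25 to 0.775 m from the base axis. Payload 4 kg.
Tool frame: the origin (TCP) lies between the finger pads; the fingertips stand 17 mm ahead of it and the grasp point (between the pads) lies 2 mm behind it (r.tip_reach is the distance from the TCP to the fingertips, in m); z points along the fingers, y is the line along which they close (so a half turn about z gives the same grasp; the last joint's range is limited). The gripper opens to 85 mm and grips with 20 to 120 N. Pads are 22 mm wide; open, the fingers measure 114 mm over their backs; the gripper's body (76 mm by 85 mm) begins 54 mm behind the grasp point. The pads swing forward as they close: fully open they stand 13 mm farther back than shut.
Start: joints at [1.103, 0.087, 1.371, -0, 1.684, -0.103], TCP at [0.196, 0.514, 0.248] pointing down, gripper open.
Joint ranges: [-3.1, 3.1], [-0.76, 2.03], [0.27, 2.55], [-1.08, 4.22], [0.17, 2.65], [-2.57, 2.57]. Speed limits (rad/s): [2.79, 2.79, 3.14, 3.14, 3.14, 3.14].

INTERFACE

Orientations are given as a unit quaternion [x, y, z, w].
In Python, from bench import r gives the robot as it stands.
- The arm moves only by the tool step_arm, never from a script. Its argument "motion" is a list that holds one entry, the list of rows, each a list of 7 numbers: the shift along the world's x, y, z in m, then the turn, a rotation vector about the world's x, y, z in rad, then the finger opening in m, from 0 to 0.0854. In form: [[[dx, dy, dz, ax, ay, az, fingers], ...]]. A call has exactly 5 rows; each row shifts and turns the commanded pose from where the row before left it; what a row does not reach is not made up. A row lasts 1/10 s, in which the tool goes at most 50 mm and 8.59 degrees, less where a joint would pass 70% of its speed; a pose out of reach is approached as far as the arm can. A call with a gripper value outside its range is refused whole. The fingers move at their own pace and stop on an object; "newtons" is the grip in N (left out, the last holds). Time passes only in rows, so rows that do not move let the fingers close, or fill a call up. It gives the time, the measured TCP pose, the force, the opening and the grip force at its end, in the units of the state.
- r.read_state(): the state, without advancing time (a new reading comes with each control period).
- r.grab_frame(name): name is "side" or "top" or "wrist"; returns a dict with "image" (400x640x3 uint8, red, green, blue), "z_map" (400x640 float32, m along the optical axis (not along the pixel's ray), 0 where there is no reading), "fx", "fy", "cx", "cy" (pixels), "R" (3x3) and "t" (3): a world point X has camera coordinates R X + t. Camera axes: x right, y down, z forward; pixel columns grow to the right and rows downward; lengths in m; the calibration is good to about 2 mm. The wrist camera is an equidistant fisheye: a pixel r from the principal point sees the ray r / f radians off the axis. A picture is of the moment at which its call begins.
- r.sign_off(): hands the job in; it is judged then, once.
Trained networks look in the newest picture that a camera, given by its name, has taken for a name from the list of things; names that differ only in an ending like _2 or _b are one class to them, and where a whole thing is asked for, a point or a joint stands for the part that bears it (a point fixed in the world has none). Each returns a list of dicts, best first, with "score" (0 to 1); they miss things now and then, are a little off and sometimes report something else, mostly with a low value. They report only what shows in the picture. A call takes as long as a camera call. They do not tell look-alikes from the thing itself.
- r.trace(camera, thing): "region" (400x640 bool, what is visible of it) and "extent" ([left, top, right, bottom] in pixels, round what is visible of it).
- r.pinpoint(camera, thing): "xy" ([column, row] in pixels: a listed point, or the origin of a listed thing).
The state is a dict: "clock": time; "joint_positions": joint angles; "qd": joint speeds; "joint_efforts": joint torques, N m; "tool_pos": TCP position; "ee_rot": TCP orientation; "ft_force": force on the tool from outside, world axes, zero at the start; "moment": the same for the moment, N m; "opening": finger opening in m; "finger_force": force on a finger pad.
Only numpy, scipy, OpenCV 4.12 (cv2) and the standard library are available. Lean on these libraries where they do the work, as an engineer would, in place of code of your own. Each camera call takes 0.05 s, during which the arm holds its last target. There are 200 camera calls.

TASK

Pick up the red-faced mallet by its handle and, with it, knock the chrome spring pin down until its top is flush with the iron boss of its brake block holder. Touch the chrome pin with nothing but the mallet, and leave the brass pin in the other holder standing as it is. Then stand the mallet back on its striking face on the slab and let go.

Things in the scene. Friction and masses are not known exactly. Their poses are not given: they have to be found in the camera images.
- mallet_grip (a point): Grip point of the loose mallet (0.4 kg): mid-section of its level wooden handle beside the head, 45 mm above the striking face. Mallet axes: x along the handle to the head, whose axis is at x = +48 mm from here; z up. Handle straight-sided, 24 mm wide (y), 30 mm tall, ending 132 mm behind (-x). Head upright, dark steel with red ends, 52 mm diameter, its top 37 mm above this point.
- mallet_face (a point): Centre of the mallet's flat, red lower striking face (52 mm diameter), on the head's axis; same axes as the mallet. At the start the mallet stands on it on the slab (z = 0).
- chrome_pin_top (a point): Centre of the top of the chrome spring pin (12 mm diameter, upright), 18 to 24 mm proud of a 42 mm iron boss whose top is 65 mm above the slab, amid a fixed brake block holder (66 x 156 mm, 38 mm high, end lugs to 57 mm, a flat key lying along it). It slides only down against friction: about 9 N moves it, more when fast; it stays where left and stops flush with the boss. z up.
- brass_pin_top (a point): Centre of the top of the yellow brass pin, same size and stiffness, 24 mm proud of the boss of a second, identical fixed holder. To be left alone. The two holders may be in either place.
Things that resemble listed ones, but are neither listed nor needed, are in the scene too. What is shaped like the part that bears mallet_grip but white is not meant. Leave any purple look-alike of the part that bears chrome_pin_top alone.

How it is judged:
By the outcome, as a careful person would: the job done as asked, in the order asked, and still so for the second after the job is handed in, with the robot touching nothing.
It also fails if it takes over 48 s, if anything falls off the work surface, if the arm or the gripper's body presses on something with over 40 N, if the wrist force passes 120 N, or if a joint passes its speed limit or range.

## Working session

There is one attempt and no reset: what is moved stays moved. The work goes in short steps, Python scripts to look and compute and a tool call to move; the robot and the scene stay as the last step left them, time stands still between calls to the robot, and variables do not carry over. Pictures are saved under pics/ and viewed, at most 10 in all, crops included, and the job is handed in when it is done.

Besides the shell and the picture viewer there is one more tool, called by a JSON object that holds its "api" and its "payload". step_arm: Moves the arm, as the interface text tells. Its arguments: {"type":"object","properties":{"motion":{"type":"array"},"newtons":{"type":"number"}},"required":["motion"]}

```bash
mkdir -p pics; cat > h.py <<'E'
import numpy as np, cv2
from bench import r
def px(f,u,v,z=None):
    "pixel -> world, with depth (z_map) or on plane world z"
    R=np.array(f["R"]);t=np.array(f["t"])
    d=np.array([(u-f["cx"])/f["fx"],(v-f["cy"])/f["fy"],1.])
    c=-R.T@t; w=R.T@d
    if z is None:
        p=f["z_map"][max(0,int(v)-1):int(v)+2,max(0,int(u)-1):int(u)+2]; p=p[p>0]
        s=np.median(p) if p.size else np.nan
    else: s=(z-c[2])/w[2]
    return c+s*w
def save(f,n): cv2.imwrite(f"pics/{n}.png",cv2.cvtColor(f["image"],cv2.COLOR_RGB2BGR))
E
python3 - <<'E'
from h import *
np.set_printoptions(precision=4,suppress=True)
for c in ["top","side"]:
    f=r.grab_frame(c); save(f,c+"1"); print(c,f["fx"],f["cx"],f["cy"],-np.array(f["R"]).T@f["t"])
    for th in ["mallet_grip","mallet_face","chrome_pin_top","brass_pin_top"]:
        for d in r.pinpoint(c,th)[:4]: print(th,round(d["score"],2),np.round(d["xy"],1),px(f,*d["xy"]))
print(r.read_state())
E
```

```text
top 434.6830611095775 318.09264612799205 193.95344304295276 [0.403  0.0426 1.2389]
mallet_grip 0.91 [185.1 223.2] [0.4296 0.3994 0.0588]
mallet_grip 0.85 [231.1 187.4] [0.526  0.2758 0.0592]
mallet_face 0.77 [202.9 212.4] [0.4574 0.3458 0.0814]
mallet_face 0.71 [228.1 170.2] [0.5703 0.2801 0.0805]
chrome_pin_top 0.61 [447.9 252.2] [ 0.3459 -0.3089  0.0619]
chrome_pin_top 0.51 [320.3 155.2] [0.612  0.0319 0.0643]
brass_pin_top 0.47 [427.9 163.4] [ 0.587  -0.2618  0.0644]
side 393.59360025987667 319.9500651594005 201.96012142670082 [ 0.234  -0.5759  0.8266]
mallet_grip 0.72 [261.  128.8] [0.4209 0.3918 0.0551]
mallet_face 0.91 [315.5 151.8] [0.5569 0.2809 0.0041]
mallet_face 0.66 [273.4 143.7] [0.4426 0.3442 0.0253]
chrome_pin_top 0.62 [309.2 145.3] [0.5298 0.2602 0.0563]
chrome_pin_top 0.46 [327.5 342.1] [ 0.3461 -0.3131  0.0894]
chrome_pin_top 0.42 [365.1 185.9] [0.5953 0.0272 0.0831]
brass_pin_top 0.58 [414.4 271.6] [ 0.5774 -0.2436  0.0889]
{'clock': 0.5, 'joint_positions': array([ 1.1029,  0.0872,  1.3707, -0.    ,  1.6836, -0.1031]), 'qd': array([ 0.0011, -0.0022, -0.0042,  0.0002, -0.0004, -0.0002]), 'joint_efforts': array([ -0.0011, -35.1283, -31.3106,  -0.0002,   0.0012,   0.    ]), 'tool_pos': array([0.1962, 0.5138, 0.2483]), 'ee_rot': array([0.1814, 0.9834, 0.    , 0.    ]), 'ft_force': array([-0.3153, -0.4808, -0.3678]), 'moment': array([ 0.0176, -0.0238, -0.003 ]), 'finger_force': 0.0, 'opening': 0.08554843513135843}
```

View pics/top1.png

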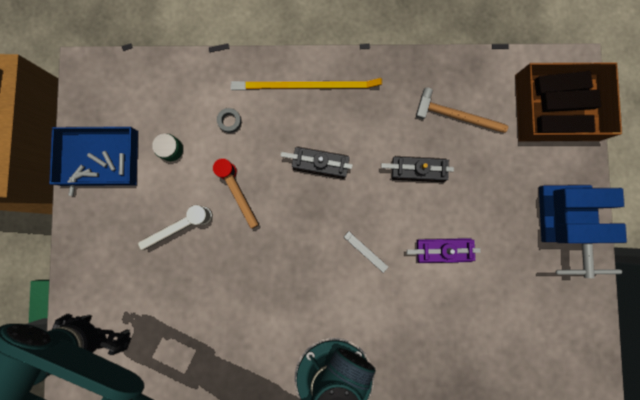

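View pics/side1.png

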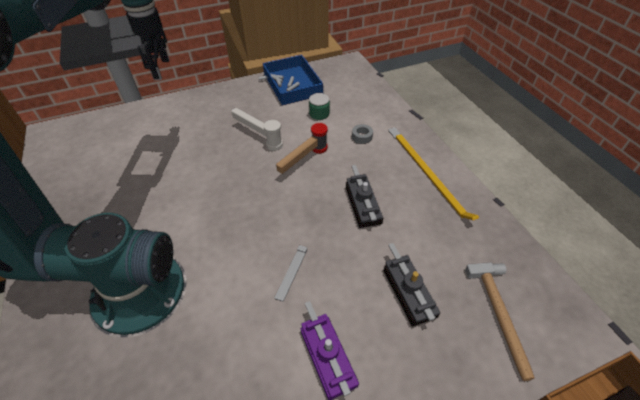

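Top view: the mallets are red (222,168), white (197,215) and a claw hammer (425,103). The pins are chrome in a dark holder (321,160), brass (425,167) and purple (452,251). I choose the red mallet and the pin at (321,160), and check both in one crop.

```bash
python3 - <<'E'
from h import *
np.set_printoptions(precision=4,suppress=True)
f=r.grab_frame("top"); im=f["image"]
c=im[130:250,200:360]; cv2.imwrite("pics/crop.png",cv2.resize(cv2.cvtColor(c,cv2.COLOR_RGB2BGR),None,fx=5,fy=5,interpolation=cv2.INTER_CUBIC))
i=im.astype(int)
red=(i[...,0]>120)&(i[...,1]<50)&(i[...,2]<50); red[:,:200]=0; red[:,260:]=0
P=np.array([px(f,u,v) for v,u in zip(*np.nonzero(red))]); P=P[P[:,2]>.072]
print("redtop",len(P),P.mean(0),P.min(0),P.max(0),(P.min(0)+P.max(0))/2)
# handle pts by height
Q=np.array([px(f,u,v) for v in range(165,235) for u in range(210,265) ])
Q=Q[(Q[:,2]>.045)&(Q[:,2]<.068)]
m=Q.mean(0); w=np.linalg.svd((Q-m)[:,:2])[2][0]; s=(Q-m)[:,:2]@w
print("handle",len(Q),m,w,s.min(),s.max(), m[:2]+w*s.min(), m[:2]+w*s.max())
# pin by height
for (u0,u1,v0,v1) in [(300,340,140,180),(405,445,145,190)]:
    H=np.array([px(f,u,v) for v in range(v0,v1) for u in range(u0,u1)])
    a=H[H[:,2]>.074];b=H[(H[:,2]>.060)]
    print("pin",len(a),a.mean(0) if len(a) else 0,a[:,2].max() if len(a) else 0,"boss",len(b),b.mean(0))
    hh=H[H[:,2]>.025]; hm=hh.mean(0); print("holder",hm,np.linalg.svd((hh-hm)[:,:2])[2][0])
E
```

```text
redtop 259 [0.5778 0.2966 0.0809] [0.5548 0.2727 0.0774] [0.601  0.3211 0.0841] [0.5779 0.2969 0.0807]
handle 540 [0.491  0.2482 0.0576] [-0.8864 -0.4629] -0.08944433080975646 0.07956205338920591 [0.5703 0.2896] [0.4204 0.2114]
pin 16 [0.6011 0.0316 0.0828] 0.08624693202464084 boss 176 [0.6005 0.0311 0.0655]
holder [0.5988 0.0341 0.0439] [-0.2601 -0.9656]
pin 19 [ 0.5801 -0.2483  0.0841] 0.08878121022921825 boss 175 [ 0.5799 -0.248   0.0662]
holder [ 0.5773 -0.257   0.0445] [-0.0882 -0.9961]
```

View pics/crop.png

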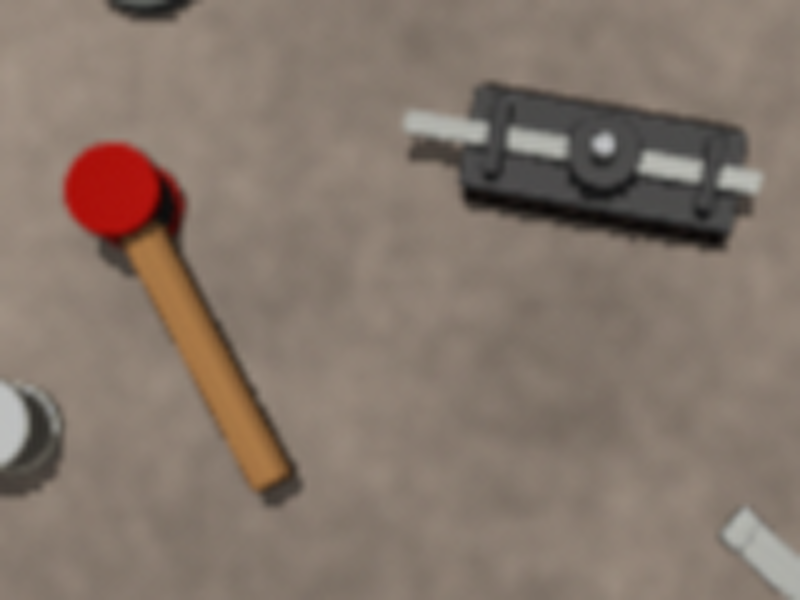

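The crop shows the red mallet (head top at about (222,168)) and a silver pin in the dark holder at (320.6,158.6), so both choices hold. The head axis is at (0.578,0.297), the handle yaw about 28.5°, the grip at (0.536,0.274), and the pin at (0.601,0.031) with its top at about 0.086. Moving above the grip.

{"api": "step_arm", "payload": {"motion": [[[0.034, -0.024, 0, 0, 0, 0.0862, 0.0854], [0.034, -0.024, 0, 0, 0, 0.0862, 0.0854], [0.034, -0.024, 0, 0, 0, 0.0862, 0.0854], [0.034, -0.024, 0, 0, 0, 0.0862, 0.0854], [0.034, -0.024, 0, 0, 0, 0.0862, 0.0854]]], "newtons": 120}}

```text
clock: 1.05
tool_pos: [0.3674, 0.3928, 0.2486]
ee_rot: [-0.035, 0.999, 0.0, 0.0]
ft_force: [0.2, 0.2, 0.5]
opening: 0.0852
finger_force: 0.0
```

{"api": "step_arm", "payload": {"motion": [[[0.034, -0.024, 0, 0, 0, 0.0862, 0.0854], [0.034, -0.024, 0, 0, 0, 0.0862, 0.0854], [0.034, -0.024, 0, 0, 0, 0.0862, 0.0854], [0.034, -0.024, 0, 0, 0, 0.0862, 0.0854], [0.034, -0.024, 0, 0, 0, 0.0862, 0.0854]]]}}

```text
clock: 1.55
tool_pos: [0.5375, 0.2727, 0.2485]
ee_rot: [-0.248, 0.969, 0.0, 0.0]
ft_force: [-0.1, 0.3, -0.0]
opening: 0.0855
finger_force: 0.0
```

{"api": "step_arm", "payload": {"motion": [[[0, 0, -0.03, 0, 0, 0, 0.0854], [0, 0, -0.03, 0, 0, 0, 0.0854], [0, 0, -0.02, 0, 0, 0, 0.0854], [0, 0, 0, 0, 0, 0, 0.0854], [0, 0, 0, 0, 0, 0, 0.0854]]]}}

```text
clock: 2.05
tool_pos: [0.5363, 0.2739, 0.1686]
ee_rot: [-0.246, 0.969, 0.0, -0.0]
ft_force: [0.5, 0.1, -0.8]
opening: 0.0852
finger_force: 0.0
```

```bash
python3 - <<'E'
from h import *
np.set_printoptions(precision=4,suppress=True)
s=r.read_state();print(s)
f=r.grab_frame("wrist"); save(f,"w1"); print(f["fx"],f["cx"],f["cy"],-np.array(f["R"]).T@f["t"],np.array(f["R"]))
f=r.grab_frame("side")
for d in r.pinpoint("side","mallet_grip"): print(d["score"],px(f,*d["xy"]))
E
```

```text
{'clock': 2.05, 'joint_positions': array([ 0.378 ,  0.2303,  1.3659,  0.0001,  1.5456, -1.6901]), 'qd': array([ 0.0012, -0.0233, -0.0409, -0.0003, -0.0016,  0.0005]), 'joint_efforts': array([ -0.1093, -39.1402, -29.3172,  -0.0068,   0.0377,   0.0001]), 'tool_pos': array([0.5363, 0.2739, 0.1686]), 'ee_rot': array([-0.2461,  0.9693,  0.    , -0.0001]), 'ft_force': array([ 0.5484,  0.0853, -0.7591]), 'moment': array([ 0.0206, -0.0009, -0.029 ]), 'finger_force': 0.0, 'opening': 0.08520325298425278}
309.70691628693146 320.7210944532705 199.69248835617526 [0.461  0.2342 0.2942] [[-0.4767  0.8791  0.0008]
 [ 0.8303  0.4499  0.3289]
 [ 0.2888  0.1574 -0.9444]]
0.84 [0.4232 0.3999 0.0566]
0.72 [0.5279 0.2618 0.0557]
```

View pics/w1.png

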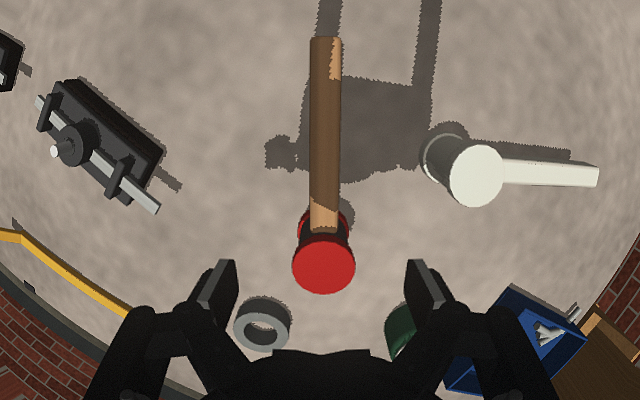

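The wrist view shows the red head at (323,263) and the handle on column 325 between the fingers (midpoint column 321), so yaw and centring look good. One check of the head's position along the handle.

```bash
cat >> h.py <<'E'
def fish(f,u,v):
    "wrist pixel -> world by depth along axis"
    R=np.array(f["R"]);t=np.array(f["t"])
    x,y=(u-f["cx"])/f["fx"],(v-f["cy"])/f["fy"]; th=np.hypot(x,y)+1e-9
    d=np.array([x/th*np.tan(th),y/th*np.tan(th),1.])
    return R.T@(d*f["z_map"][int(v),int(u)]-t)
E
python3 - <<'E'
from h import *
np.set_printoptions(precision=4,suppress=True)
f=r.grab_frame("wrist"); i=f["image"].astype(int)
red=(i[...,0]>120)&(i[...,1]<60)&(i[...,2]<60); red[:,:280]=0; red[:,370:]=0; red[:200]=0;red[310:]=0
P=np.array([fish(f,u,v) for v,u in zip(*np.nonzero(red))]); P=P[P[:,2]>.076]
c=P.mean(0); print(len(P),c)
Q=np.array([fish(f,u,v) for v in range(40,225,3) for u in range(300,350)]); Q=Q[(Q[:,2]>.052)&(Q[:,2]<.066)]
m=Q.mean(0); w=np.linalg.svd((Q-m)[:,:2])[2][0]; w*=np.sign(w[0]); print(m,w,np.degrees(np.arctan2(w[1],w[0])),c[:2]-.048*w)
# pin
H=np.array([fish(f,u,v) for v in range(130,170) for u in range(40,100)]);a=H[H[:,2]>.075];b=H[H[:,2]>.06]
print(len(a),a.mean(0),a.max(0),b.mean(0))
E
```

```text
2555 [0.575  0.2983 0.0831]
[0.4846 0.2502 0.0596] [0.8847 0.4662] 27.786067411352278 [0.5325 0.2759]
191 [0.5884 0.0489 0.0968] [0.6045 0.2345 0.296 ] [0.5956 0.0416 0.0714]
```

{"api": "step_arm", "payload": {"motion": [[[-0.002, 0.001, -0.04, 0, 0, 0, 0.0854], [0, 0, -0.04, 0, 0, 0, 0.0854], [0, 0, -0.03, 0, 0, 0, 0.0854], [0, 0, -0.0155, 0, 0, 0, 0.0854], [0, 0, 0, 0, 0, 0, 0.0854]]]}}

```text
clock: 2.75
tool_pos: [0.5329, 0.2744, 0.0409]
ee_rot: [-0.246, 0.969, -0.0, -0.002]
ft_force: [-0.4, 0.3, 0.6]
opening: 0.0854
finger_force: 0.0
```

{"api": "step_arm", "payload": {"motion": [[[0, 0, 0, 0, 0, 0, 0.0], [0, 0, 0, 0, 0, 0, 0.0], [0, 0, 0, 0, 0, 0, 0.0], [0, 0, 0, 0, 0, 0, 0.0], [0, 0, 0, 0, 0, 0, 0.0]]], "newtons": 120}}

```text
clock: 3.25
tool_pos: [0.5349, 0.2752, 0.0445]
ee_rot: [-0.246, 0.969, 0.0, 0.001]
ft_force: [-0.8, -0.0, 3.7]
opening: 0.0229
finger_force: 117.4
```

{"api": "step_arm", "payload": {"motion": [[[0, 0, 0, 0, 0, 0, 0.0], [0, 0, 0, 0, 0, 0, 0.0], [0, 0, 0, 0, 0, 0, 0.0], [0, 0, 0, 0, 0, 0, 0.0], [0, 0, 0, 0, 0, 0, 0.0]]]}}

```text
clock: 3.75
tool_pos: [0.5349, 0.2752, 0.0445]
ee_rot: [-0.246, 0.969, 0.0, 0.001]
ft_force: [-1.4, 0.9, 5.9]
opening: 0.0222
finger_force: 117.4
```

{"api": "step_arm", "payload": {"motion": [[[0, 0, 0.01, 0, 0, 0, 0.0], [0, 0, 0.03, 0, 0, 0, 0.0], [0, 0, 0.03, 0, 0, 0, 0.0], [0, 0, 0.03, 0, 0, 0, 0.0], [0, 0, 0.01, 0, 0, 0, 0.0]]]}}

```text
clock: 4.25
tool_pos: [0.5355, 0.2753, 0.1562]
ee_rot: [-0.246, 0.969, 0.0, 0.003]
ft_force: [0.6, 0.8, -3.2]
opening: 0.022
finger_force: 117.7
```

{"api": "step_arm", "payload": {"motion": [[[0.001, -0.01, 0, 0, 0, 0, 0.0], [0.003, -0.028, 0, 0, 0, 0, 0.0], [0.003, -0.032, 0, 0, 0, 0, 0.0], [0.003, -0.032, 0, 0, 0, 0, 0.0], [0.003, -0.032, 0, 0, 0, 0, 0.0]]]}}

```text
clock: 4.75
tool_pos: [0.5455, 0.1386, 0.1494]
ee_rot: [-0.246, 0.969, 0.0, -0.003]
ft_force: [0.5, 0.1, -2.7]
opening: 0.0227
finger_force: 117.9
```

{"api": "step_arm", "payload": {"motion": [[[0.003, -0.032, 0, 0, 0, 0, 0.0], [0.003, -0.032, 0, 0, 0, 0, 0.0], [0.003, -0.032, 0, 0, 0, 0, 0.0], [0.002, -0.026, 0, 0, 0, 0, 0.0], [0, -0.01, 0, 0, 0, 0, 0.0]]]}}

```text
clock: 5.25
tool_pos: [0.5566, 0.0057, 0.1496]
ee_rot: [-0.244, 0.97, 0.0, -0.003]
ft_force: [0.4, -0.1, -3.2]
opening: 0.0223
finger_force: 118.0
```

{"api": "step_arm", "payload": {"motion": [[[0, 0, 0, 0, 0, 0, 0.0], [0, 0, 0, 0, 0, 0, 0.0], [0, 0, 0, 0, 0, 0, 0.0], [0, 0, 0, 0, 0, 0, 0.0], [0, 0, 0, 0, 0, 0, 0.0]]]}}

```text
clock: 5.75
tool_pos: [0.5582, 0.0097, 0.1529]
ee_rot: [-0.247, 0.969, 0.0, 0.0]
ft_force: [0.4, 0.1, -3.2]
opening: 0.0225
finger_force: 118.0
```

```bash
python3 - <<'E'
from h import *
np.set_printoptions(precision=4,suppress=True)
f=r.grab_frame("wrist"); i=f["image"].astype(int); im1=f["image"]
red=(i[...,0]>90)&(i[...,1]<60)&(i[...,2]<60); red[:,:280]=0; red[:,370:]=0; red[:200]=0
P=np.array([fish(f,u,v) for v,u in zip(*np.nonzero(red))]); 
print(len(P),np.percentile(P[:,2],[2,50,98])); T=P[P[:,2]>np.percentile(P[:,2],98)-.012]; print("head top (wrist)",T.mean(0))
A=np.c_[T[:,:2],np.ones(len(T))]; print("tilt plane",np.linalg.lstsq(A,T[:,2],rcond=None)[0])
f=r.grab_frame("top"); i=f["image"].astype(int)
red=(i[...,0]>90)&(i[...,1]<60)&(i[...,2]<60); red[:,:280]=0; red[:,400:]=0
P=np.array([px(f,u,v) for v,u in zip(*np.nonzero(red))]); print("top",len(P)); 
if len(P): print(P.mean(0))
g=r.grab_frame("side")
a=cv2.resize(g["image"][100:240,300:460],(400,350)); b=cv2.resize(im1[100:400,150:490],(400,350))
cv2.imwrite("pics/c2.png",cv2.cvtColor(np.hstack([a,b]),cv2.COLOR_RGB2BGR)); print(r.read_state()["tool_pos"])
E
```

```text
Traceback (most recent call last):
IndexError: too many indices for array: array is 1-dimensional, but 2 were indexed
```

```bash
python3 - <<'E'
from h import *
np.set_printoptions(precision=4,suppress=True)
im1=r.grab_frame("wrist")["image"]; g=r.grab_frame("side")
a=cv2.resize(g["image"][100:240,300:460],(400,350)); b=cv2.resize(im1[100:400,150:490],(400,350))
cv2.imwrite("pics/c2.png",cv2.cvtColor(np.hstack([a,b]),cv2.COLOR_RGB2BGR))
for n in ["mallet_face","mallet_grip","chrome_pin_top"]:
    for c in ["side","wrist","top"]:
        print(n,c,[(round(d["score"],2),np.round(d["xy"],1)) for d in r.pinpoint(c,n)[:3]])
for d in r.pinpoint("side","mallet_face"): print(px(g,*d["xy"],z=.11))
E
```

```text
mallet_face side [(0.67, array([276.3, 143.5])), (0.59, array([364.4, 180.8]))]
mallet_face wrist [(0.92, array([583.3, 243. ]))]
mallet_face top [(0.96, array([226.6, 170.2])), (0.8, array([204.4, 214.2]))]
mallet_grip side [(0.8, array([352.9, 175.2])), (0.74, array([262.1, 129.4]))]
mallet_grip wrist [(0.93, array([624. , 254.5])), (0.65, array([321.4, 281. ]))]
mallet_grip top [(0.68, array([182.8, 225.1])), (0.61, array([233.8, 182.7]))]
chrome_pin_top side [(0.64, array([328.2, 339. ])), (0.38, array([367. , 184.4]))]
chrome_pin_top wrist []
chrome_pin_top top [(0.56, array([424.5, 164.8])), (0.42, array([452.6, 251.8])), (0.37, array([320.6, 154. ]))]
[0.4282 0.2446 0.11  ]
[0.5884 0.0218 0.11  ]
```

View pics/c2.png

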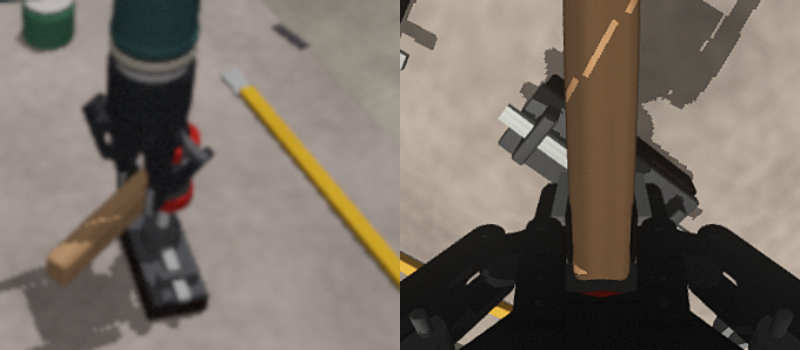

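The mallet is held straight: in the left half (side view) the red head is at (178,170) over the boss. The pin is hidden under the 52 mm face. Pressing down slowly.

{"api": "step_arm", "payload": {"motion": [[[0, 0, -0.007, 0, 0, 0, 0.0], [0, 0, -0.007, 0, 0, 0, 0.0], [0, 0, -0.003, 0, 0, 0, 0.0], [0, 0, -0.002, 0, 0, 0, 0.0], [0, 0, -0.002, 0, 0, 0, 0.0]]]}}

```text
clock: 6.9
tool_pos: [0.5581, 0.0088, 0.1315]
ee_rot: [-0.246, 0.969, 0.0, -0.0]
ft_force: [-3.6, -1.4, 2.3]
opening: 0.0223
finger_force: 118.6
```

{"api": "step_arm", "payload": {"motion": [[[0, 0, -0.002, 0, 0, 0, 0.0], [0, 0, -0.002, 0, 0, 0, 0.0], [0, 0, -0.002, 0, 0, 0, 0.0], [0, 0, -0.002, 0, 0, 0, 0.0], [0, 0, -0.002, 0, 0, 0, 0.0]]]}}

```text
clock: 7.4
tool_pos: [0.5582, 0.0088, 0.124]
ee_rot: [-0.246, 0.969, -0.0, 0.001]
ft_force: [-5.4, 0.5, 5.9]
opening: 0.0226
finger_force: 119.2
```

{"api": "step_arm", "payload": {"motion": [[[0, 0, -0.002, 0, 0, 0, 0.0], [0, 0, -0.002, 0, 0, 0, 0.0], [0, 0, -0.002, 0, 0, 0, 0.0], [0, 0, -0.001, 0, 0, 0, 0.0], [0, 0, 0, 0, 0, 0, 0.0]]]}}

```text
clock: 7.9
tool_pos: [0.5582, 0.0087, 0.1166]
ee_rot: [-0.246, 0.969, -0.0, 0.0]
ft_force: [-4.9, 0.2, 4.2]
opening: 0.0225
finger_force: 119.1
```

{"api": "step_arm", "payload": {"motion": [[[0, 0, -0.002, 0, 0, 0, 0.0], [0, 0, -0.002, 0, 0, 0, 0.0], [0, 0, -0.001, 0, 0, 0, 0.0], [0, 0, -0.001, 0, 0, 0, 0.0], [0, 0, 0, 0, 0, 0, 0.0]]]}}

```text
clock: 8.4
tool_pos: [0.5584, 0.0087, 0.1102]
ee_rot: [-0.246, 0.969, -0.0, 0.0]
ft_force: [-5.0, -0.2, 5.0]
opening: 0.0225
finger_force: 119.2
```

{"api": "step_arm", "payload": {"motion": [[[0, 0, -0.001, 0, 0, 0, 0.0], [0, 0, -0.001, 0, 0, 0, 0.0], [0, 0, -0.001, 0, 0, 0, 0.0], [0, 0, 0, 0, 0, 0, 0.0], [0, 0, 0, 0, 0, 0, 0.0]]]}}

```text
clock: 8.9
tool_pos: [0.5583, 0.0087, 0.1094]
ee_rot: [-0.246, 0.969, -0.0, 0.001]
ft_force: [-9.7, -0.8, 15.1]
opening: 0.0229
finger_force: 120.6
```

{"api": "step_arm", "payload": {"motion": [[[0, 0, -0.001, 0, 0, 0, 0.0], [0, 0, -0.001, 0, 0, 0, 0.0], [0, 0, -0.001, 0, 0, 0, 0.0], [0, 0, -0.001, 0, 0, 0, 0.0], [0, 0, 0, 0, 0, 0, 0.0]]]}}

```text
clock: 9.4
tool_pos: [0.5583, 0.0086, 0.1092]
ee_rot: [-0.246, 0.969, -0.001, 0.001]
ft_force: [-17.1, -0.9, 29.1]
opening: 0.0226
finger_force: 122.6
```

```bash
python3 - <<'E'
from h import *
np.set_printoptions(precision=4,suppress=True)
s=r.read_state();print(s["tool_pos"],s["ft_force"],s["moment"],s["joint_positions"])
E
```

```text
[0.5583 0.0086 0.1092] [-17.0549  -0.9211  29.0545] [0.3331 2.5447 0.1687] [-0.0858  0.172   1.5565 -0.0004  1.4103 -2.1542]
```

{"api": "step_arm", "payload": {"motion": [[[0, 0, 0.006, 0, 0, 0, 0.0], [0, 0, 0.01, 0, 0, 0, 0.0], [0, 0, 0.015, 0, 0, 0, 0.0], [0, 0, 0.015, 0, 0, 0, 0.0], [0, 0, 0.005, 0, 0, 0, 0.0]]]}}

```text
clock: 9.9
tool_pos: [0.5596, 0.0087, 0.1553]
ee_rot: [-0.246, 0.969, -0.001, 0.002]
ft_force: [1.0, -0.6, -3.6]
opening: 0.0227
finger_force: 118.1
```

{"api": "step_arm", "payload": {"motion": [[[-0.001, 0.01, 0, 0, 0, 0, 0.0], [-0.003, 0.028, 0, 0, 0, 0, 0.0], [-0.003, 0.032, 0, 0, 0, 0, 0.0], [-0.003, 0.032, 0, 0, 0, 0, 0.0], [-0.003, 0.032, 0, 0, 0, 0, 0.0]]]}}

```text
clock: 10.4
tool_pos: [0.5443, 0.1446, 0.1518]
ee_rot: [-0.246, 0.969, 0.0, -0.001]
ft_force: [-0.4, -0.2, -4.5]
opening: 0.0221
finger_force: 118.0
```

{"api": "step_arm", "payload": {"motion": [[[-0.003, 0.032, 0, 0, 0, 0, 0.0], [-0.003, 0.032, 0, 0, 0, 0, 0.0], [-0.003, 0.032, 0, 0, 0, 0, 0.0], [-0.002, 0.026, 0, 0, 0, 0, 0.0], [0, 0.01, 0, 0, 0, 0, 0.0]]]}}

```text
clock: 10.9
tool_pos: [0.5327, 0.2779, 0.1517]
ee_rot: [-0.248, 0.969, 0.001, -0.001]
ft_force: [0.8, 0.1, -3.4]
opening: 0.0222
finger_force: 118.1
```

{"api": "step_arm", "payload": {"motion": [[[0, 0, 0, 0, 0, 0, 0.0], [0, 0, 0, 0, 0, 0, 0.0], [0, 0, 0, 0, 0, 0, 0.0], [0, 0, 0, 0, 0, 0, 0.0], [0, 0, 0, 0, 0, 0, 0.0]]]}}

```text
clock: 11.4
tool_pos: [0.5345, 0.2739, 0.153]
ee_rot: [-0.245, 0.969, -0.0, 0.0]
ft_force: [-0.4, -0.2, -4.6]
opening: 0.0221
finger_force: 118.1
```

```bash
python3 - <<'E'
from h import *
np.set_printoptions(precision=4,suppress=True)
s=r.read_state();print(s["clock"],s["tool_pos"],s["ft_force"],s["moment"])
f=r.grab_frame("top");w=r.grab_frame("wrist");g=r.grab_frame("side")
for (u0,u1,v0,v1) in [(300,340,140,180),(405,445,145,190)]:
    H=np.array([px(f,u,v) for v in range(v0,v1) for u in range(u0,u1)])
    a=H[H[:,2]>.070];b=H[(H[:,2]>.060)&(H[:,2]<.2)]
    print("pin",len(a),"boss",len(b),b.mean(0),b[:,2].max())
a=cv2.resize(g["image"][160:225,330:400],(390,400)); b=cv2.resize(w["image"][50:250,0:200],(400,400))
cv2.imwrite("pics/c3.png",cv2.cvtColor(np.hstack([a,b]),cv2.COLOR_RGB2BGR))
cv2.imwrite("pics/s3.png",cv2.resize(cv2.cvtColor(g["image"][80:240,220:460],cv2.COLOR_RGB2BGR),None,fx=3,fy=3))
H=np.array([[*px(g,u,v),u,v] for v in range(165,215) for u in range(340,390)])
d=H[(np.hypot(H[:,0]-.6,H[:,1]-.031)<.021)&(H[:,2]>.055)]
c=d[np.hypot(d[:,0]-.6,d[:,1]-.031)<.006]; e=d[np.hypot(d[:,0]-.6,d[:,1]-.031)>.010]
print(len(c),np.median(c[:,2]),len(e),np.median(e[:,2]))
E
```

```text
11.4 [0.5345 0.2739 0.153 ] [-0.4017 -0.2174 -4.6253] [-0.0464  0.0722 -0.0073]
pin 0 boss 171 [0.6008 0.0309 0.064 ] 0.06671230943554729
pin 22 boss 182 [ 0.5797 -0.2479  0.0662] 0.09045615654291894
11 0.06609357929095927 119 0.06502304189590358
```

View pics/c3.png

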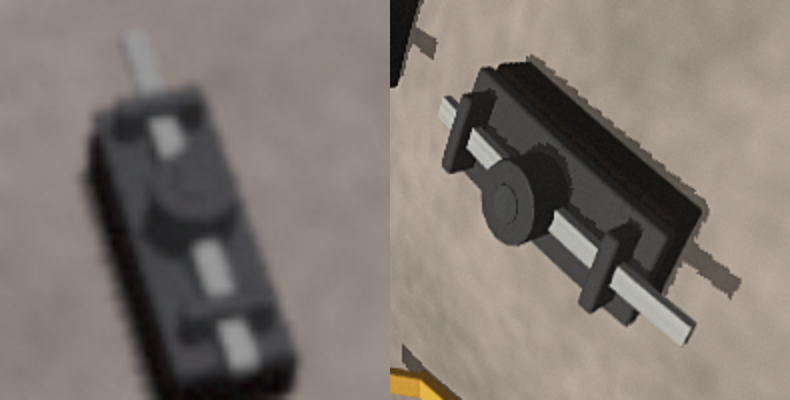

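View pics/s3.png

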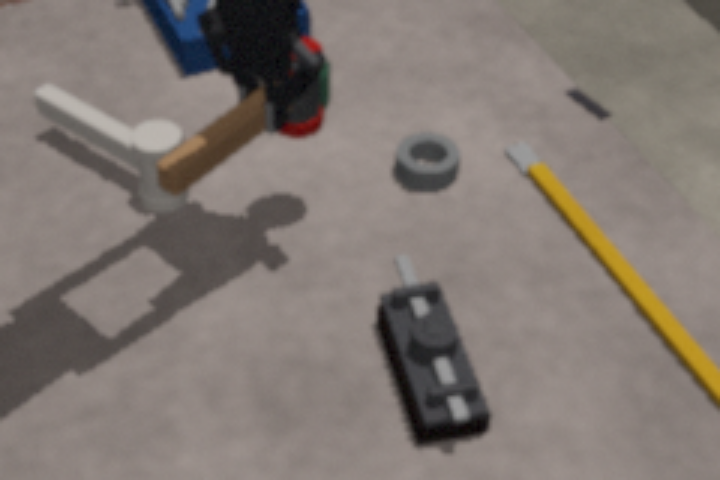

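The pin sits flush: in the wrist crop (505,203) only its outline shows in the boss top. The brass pin is untouched at 0.09. Lowering the mallet onto the slab.

{"api": "step_arm", "payload": {"motion": [[[0, 0, -0.025, 0, 0, 0, 0.0], [0, 0, -0.035, 0, 0, 0, 0.0], [0, 0, -0.025, 0, 0, 0, 0.0], [0, 0, -0.013, 0, 0, 0, 0.0], [0, 0, -0.004, 0, 0, 0, 0.0]]]}}

```text
clock: 12.05
tool_pos: [0.5332, 0.2743, 0.0489]
ee_rot: [-0.246, 0.969, -0.0, -0.002]
ft_force: [-0.7, -0.5, -3.0]
opening: 0.0225
finger_force: 118.2
```

{"api": "step_arm", "payload": {"motion": [[[0, 0, -0.002, 0, 0, 0, 0.0], [0, 0, -0.002, 0, 0, 0, 0.0], [0, 0, -0.002, 0, 0, 0, 0.0], [0, 0, -0.001, 0, 0, 0, 0.0], [0, 0, 0, 0, 0, 0, 0.0]]]}}

```text
clock: 12.55
tool_pos: [0.5347, 0.275, 0.0446]
ee_rot: [-0.246, 0.969, 0.0, 0.001]
ft_force: [-0.6, -0.4, -3.5]
opening: 0.0225
finger_force: 118.6
```

{"api": "step_arm", "payload": {"motion": [[[0, 0, -0.0005, 0, 0, 0, 0.0], [0, 0, -0.0005, 0, 0, 0, 0.0], [0, 0, -0.0005, 0, 0, 0, 0.0], [0, 0, 0, 0, 0, 0, 0.0], [0, 0, 0, 0, 0, 0, 0.0]]]}}

```text
clock: 13.05
tool_pos: [0.5347, 0.275, 0.0445]
ee_rot: [-0.246, 0.969, 0.0, 0.001]
ft_force: [-4.4, -2.5, 6.0]
opening: 0.0224
finger_force: 119.7
```

{"api": "step_arm", "payload": {"motion": [[[0, 0, -0.0005, 0, 0, 0, 0.0], [0, 0, -0.0005, 0, 0, 0, 0.0], [0, 0, 0, 0, 0, 0, 0.0], [0, 0, 0, 0, 0, 0, 0.0], [0, 0, 0, 0, 0, 0, 0.0]]]}}

```text
clock: 13.55
tool_pos: [0.5347, 0.275, 0.0445]
ee_rot: [-0.246, 0.969, 0.0, 0.001]
ft_force: [-5.1, -2.3, 9.6]
opening: 0.0226
finger_force: 120.3
```

Standing on the slab at the original height. I ease off the last half millimetre, release and lift clear.

{"api": "step_arm", "payload": {"motion": [[[0, 0, 0.001, 0, 0, 0, 0.0], [0, 0, 0, 0, 0, 0, 0.0], [0, 0, 0, 0, 0, 0, 0.03], [0, 0, 0, 0, 0, 0, 0.04], [0, 0, 0, 0, 0, 0, 0.06]]], "newtons": 40}}

```text
clock: 14.05
tool_pos: [0.5344, 0.2749, 0.0421]
ee_rot: [-0.246, 0.969, 0.0, 0.0]
ft_force: [-0.7, -0.5, -0.0]
opening: 0.0533
finger_force: 0.0
```

{"api": "step_arm", "payload": {"motion": [[[0, 0, 0, 0, 0, 0, 0.0854], [0, 0, 0, 0, 0, 0, 0.0854], [0, 0, 0, 0, 0, 0, 0.0854], [0, 0, 0, 0, 0, 0, 0.0854], [0, 0, 0, 0, 0, 0, 0.0854]]]}}

```text
clock: 14.55
tool_pos: [0.5342, 0.2748, 0.0423]
ee_rot: [-0.246, 0.969, 0.0, -0.0]
ft_force: [-0.4, 0.4, 0.5]
opening: 0.0853
finger_force: 0.0
```

{"api": "step_arm", "payload": {"motion": [[[0, 0, 0.01, 0, 0, 0, 0.0854], [0, 0, 0.03, 0, 0, 0, 0.0854], [0, 0, 0.04, 0, 0, 0, 0.0854], [0, 0, 0.04, 0, 0, 0, 0.0854], [0, 0, 0.02, 0, 0, 0, 0.0854]]]}}

```text
clock: 15.05
tool_pos: [0.5358, 0.2755, 0.1883]
ee_rot: [-0.246, 0.969, 0.001, 0.004]
ft_force: [0.5, -0.2, 0.5]
opening: 0.0856
finger_force: 0.0
```

```bash
python3 - <<'E'
from h import *
w=r.grab_frame("wrist");g=r.grab_frame("side")
a=cv2.resize(g["image"][90:240,250:440],(400,316)); b=cv2.resize(w["image"],(400,316))
cv2.imwrite("pics/c4.png",cv2.cvtColor(np.hstack([a,b]),cv2.COLOR_RGB2BGR)); print(r.read_state()["tool_pos"])
E
```

```text
[0.53646397 0.2757356  0.18855915]
```

View pics/c4.png

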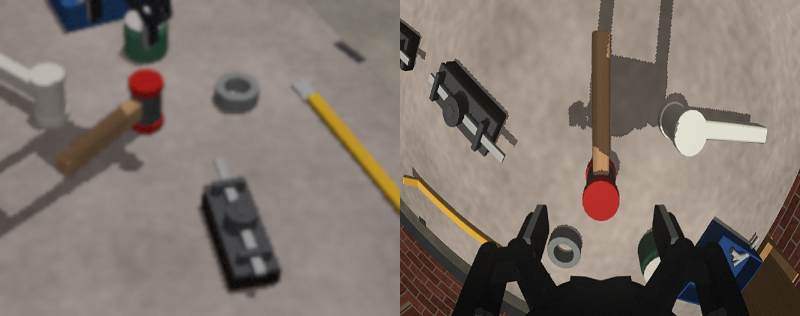

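The mallet stands upright on its face at (146,100) in the side half, the gripper is clear of it, and the pin is flush at (240,205).

```bash
python3 -c "
from bench import r
print(r.sign_off())"
```

```text
the job is handed in; nothing more can be done
None
```

The chrome pin is flush with its boss, the brass pin is still standing untouched, and the red mallet is back on its striking face on the slab and released; the job was handed in at about 15 s of the 48 s limit.

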